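# Lid the fresh label roll, then lift off the cover alone

## Robot

A 6-joint arm with a two-finger parallel gripper is mounted at the origin on a cart in front of the work surface, level with it; the furniture and walls round the work are solid. World frame = base frame: x ahead of the robot, y to its left, z up, the work surface at z = 0. Lengths are in m, angles in rad, forces in N, time in s.
With the tool pointing down it reaches from about 0.325 to 0.925 m from the base axis. Payload 3.1 kg.
Tool frame: the origin (TCP) lies on the centre line of the jaws, within the pads' length; the fingertips stand 14 mm ahead of it and the grasp point (between the pads) lies 5 mm behind it (tip_reach is the distance from the TCP to the fingertips, in m); z points along the fingers, y is the line along which they close (so a half turn about z gives the same grasp; the last joint's range is limited). The gripper opens to 85 mm and grips with 20 to 120 N. Pads are 22 mm wide; open, the fingers measure 114 mm over their backs; the gripper's body (76 mm by 85 mm) begins 54 mm behind the grasp point. The pads swing forward as they close: fully open they stand 13 mm farther back than shut.
Start: joints at [1.068, 0.217, 1.613, -0, 1.311, -0.112], TCP at [0.238, 0.578, 0.224] pointing down, gripper open.
Joint ranges: [-2.75, 2.75], [-0.78, 2.1], [0.31, 2.55], [-1.13, 4.27], [0.13, 2.63], [-2.58, 2.58]. Speed limits (rad/s): [2.79, 2.79, 3.14, 3.14, 3.14, 3.14].

## Interface

Orientations are given as a unit quaternion [w, x, y, z].
In Python, from station import * gives the robot as it stands.
- The arm moves only by the tool creep_tool, called after "Call:" by a JSON object that holds its "name" and its "arguments", one argument or row to a line. Schema: {"type":"object","properties":{"plan":{"type":"array","items":{"type":"array","items":{"type":"number"},"minItems":5,"maxItems":5},"minItems":1,"maxItems":20},"grip_force":{"type":"number"},"only":{"type":"string"},"quiet":{"type":"boolean"},"lines":{"type":"string"}},"required":["plan"],"additionalProperties":false}. plan is a list of rows, 1 to 20 of them, each of 5 numbers: the finger opening in m, then dx, dy, dz in m, then a turn about the tool's z in rad; each row shifts and turns the commanded pose from where the row before left it, along the tool's axes as they then stand; what a row does not reach is not made up. A row lasts 1/8 s, in which the tool goes at most 0.0625 m and 0.188 rad, less where a joint would pass 70% of its speed; a pose out of reach is approached as far as the arm can. The fingers move at their own pace and stop on an object; grip_force is the grip in N (left out, the last holds). Time passes only in rows, so rows that do not move let the fingers close. The tool returns the time, the measured TCP pose, the force, the opening and the grip force at its end. only (a regular expression) keeps the lines of the reply that match it, lines (a string "A,B") keeps lines A to B, and quiet returns only ok. Input that does not fit is refused with a message, and nothing moves.
- read_state(): the state, without advancing time (a new reading comes with each control period).
- capture(name): name is "scene" or "top"; returns the picture (420x560x3 uint8, red, green, blue); there is no depth.
- camera_model(name): a dict with "K" (3x3 intrinsics, pixels), "D" ([k1, k2, p1, p2, k3] as OpenCV has them; the pictures are not rectified), "extrinsics" (4x4, takes a point from camera to world coordinates). Camera axes: x right, y down, z forward; pixel columns grow to the right and rows downward; lengths in m; the calibration is good to about 2 mm. A picture is of the moment at which its call begins. camera_model takes no time and is no camera call.
- finish_job(): hands the job in; it is judged then, once.
Trained networks look in the newest picture that a camera, given by its name, has taken for a name from the list of things; names that differ only in an ending like _2 or _b are one class to them, and where a whole thing is asked for, a point or a joint stands for the part that bears it (a point fixed in the world has none). Each returns a list of dicts, best first, with "conf" (0 to 1); they miss things now and then, are a little off and sometimes report something else, mostly with a low value. They report only what shows in the picture. A call takes as long as a camera call. They do not tell look-alikes from the thing itself.
- boxes_of(query, camera): "pixel" ([column, row] in pixels, amid what is visible of it).
- masks_of(query, camera): "pixels" (420x560 bool, what is visible of it) and "pixel" ([column, row] in pixels, amid what is visible of it).
The state is a dict: "clock": time; "qpos": joint angles; "qd": joint speeds; "tau": joint torques, N m; "position": TCP position; "tcp_rot": TCP orientation; "wrist_force": force on the tool from outside, world axes, zero at the start; "wrist_torque": the same for the moment, N m; "gripper_width": finger opening in m; "finger_force": force on a finger pad.
Only numpy, scipy, OpenCV 4.12 (cv2) and the standard library are available. Lean on these libraries where they do the work, as an engineer would, in place of code of your own. Each camera call takes 0.05 s, during which the arm holds its last target. There are 200 camera calls.

## Task

Take the nested lid set by the handle of its cover, the two lids locked together, and lower it gently onto the canister that holds the full roll of labels (the other holds only a bare cardboard core) until the inner lid sits fully home, its two tabs in the notches of the rim. Then turn the cover until its slot lines up with the inner lid's T-shaped key and lift the cover alone straight up, leaving the inner lid seated and undisturbed, so that a drying bag can be laid between the lids: finish while still holding the cover level and still, about 8 cm above where it sat, over that canister. Leave both canisters where they stand and disturb nothing else.

Things in the scene. Friction and masses are not known exactly. Their poses are not given: they have to be found in the camera images.
- riser: Fixed plywood shelf on steel side frames, 720 mm wide and 255 mm deep, standing on the bench over some padded mailers. Origin under its middle, on the bench; its top, on which the canisters and the lid set stand, is 122 mm above the bench (z = 0.122).
- canister_a: Open round canister of bare aluminium, one of two alike: 104 mm outside, 96 mm inside, 76 mm tall, floor 5 mm thick, 0.9 kg, standing loose on the riser. In its rim, at its own +x and -x sides, are two notches 8 mm deep, 25 mm wide at the rim, narrowing to 17 mm. Origin at the centre of its underside, z up.
- canister_b: Open round canister of bare aluminium, one of two alike: 104 mm outside, 96 mm inside, 76 mm tall, floor 5 mm thick, 0.9 kg, standing loose on the riser. In its rim, at its own +x and -x sides, are two notches 8 mm deep, 25 mm wide at the rim, narrowing to 17 mm. Origin at the centre of its underside, z up.
- inner_lid: Inner lid, aluminium, about 0.18 kg. Origin: centre of its underside, on the riser at the start. A bevelled plug 91 mm across and 10 mm deep; then a flange 104 mm across, 4 mm thick, that rests on a canister's rim (fully home, the origin is 66 mm above the canister's); then a step 87 mm across up to z = 20 mm. In the flange's edge are the tabs, on its middle the post with the T-key.
- tab (a point): Tip of the inner lid's tab at its own +x, 58 mm from the axis; a like tab is at -x. The tabs are 9 mm wide, reach from z = 4 to 14 mm of the inner lid, show beside the cover and drop into the notches of a canister, either way round.
- key (a point): Middle of the top of the inner lid's T-key, 41 mm above the inner lid's origin: a bar 36 mm long along the lid's own x (in line with the tabs), 8 mm wide and 6 mm tall, on a post 10 mm thick; it stands up through the cover's slot.
- cover: Outer lid, aluminium, about 0.16 kg: a cap 98 mm across and 18 mm tall with a black bridge handle, standing loosely on the inner lid's flange, round its step. Origin: centre of its lower edge, 14 mm above the inner lid's origin when it sits there. Nothing stops or clicks when it is turned on the inner lid.
- slot (a point): Middle of the slot in the cover's top, 18 mm above its origin; slot 48 mm long (cover's x), 18 mm wide. Key across it, as at the start (cover's x 1.0 to 1.4 rad anticlockwise of inner lid's x from above): locked, the inner lid hangs from the cover with 3 mm vertical play. Key along it within 8 deg: the cover lifts off alone; turn it clockwise by that angle.
- handle (a point): Middle of the grip bar of the cover's handle: a bar along the cover's own y, 12 mm thick, 16 mm tall, 58 mm free between its two posts; 54 mm above the cover's origin. Take it from above, fingers closing along the cover's x. The key's top is 27 mm below this point.
- label_roll: Full roll of white labels, 72 mm across, 52 mm tall, standing on its end on the floor of one canister. Origin at the centre of its underside.
- bare_core: Bare brown cardboard core, 38 mm across, 52 mm tall, standing on the floor of the other canister. Origin at the centre of its underside.
- cutter: Bystander, not to be disturbed: yellow box cutter, 172 x 18 x 20 mm, lying on the riser.
- marker: Bystander, not to be disturbed: marker pen, 138 mm long, 17 mm thick, lying on the riser.
- flask: Bystander, not to be disturbed: dark green flask, 72 mm across, 250 mm tall, on the bench, back right.
- black_mug: Bystander, not to be disturbed: dark mug, 106 mm tall, on the bench, left of the riser.
- terminal: Bystander, not to be disturbed: black handheld terminal lying flat, 149 x 72 x 23 mm, on the bench, right of the riser.
- tags: Bystander, not to be disturbed: banded pile of hang tags, 91 x 56 x 19 mm, on the bench before the riser.
- notes: Bystander, not to be disturbed: block of yellow sticky notes, 75 x 76 x 26 mm, on the bench before the riser.
Mind the look-alikes: they are no part of the job. Leave any yellow look-alike of the canister_b alone.

How it is judged:
On the way, in this order (a step that is already met when the one before it is completed fails the run):
1. the lid set is lifted off the riser by the cover, both lids together (height (world z) of inner_lid above 0.15 m and z of cover in the frame of inner_lid below 0.022 m and contact force between the fingers and cover above 1 N), for 0.2 s.
2. the inner lid sits fully home in the canister with the full roll, the cover still on it ((((horizontal distance between label_roll and canister_a below 0.03 m and z of label_roll in the frame of canister_a below 0.03 m) and (horizontal distance between inner_lid and canister_a below 0.0045 m and z of inner_lid in the frame of canister_a between 0.063 and 0.069 m and angle between the z axis of inner_lid and the z axis of canister_a, either way round below 0.06 rad)) or ((horizontal distance between label_roll and canister_b below 0.03 m and z of label_roll in the frame of canister_b below 0.03 m) and (horizontal distance between inner_lid and canister_b below 0.0045 m and z of inner_lid in the frame of canister_b between 0.063 and 0.069 m and angle between the z axis of inner_lid and the z axis of canister_b, either way round below 0.06 rad))) and z of cover in the frame of inner_lid below 0.022 m), for 0.2 s.
At the end, for the whole second after the job is handed in: Inner lid seated in the canister with the full roll (66 +/- 3 mm up, 4.5 mm off its axis, 0.06 rad); the fingers hold the cover level (0.15 rad) and still, 50 to 120 mm above where it sat, within 50 mm sideways, clear of the inner lid; both canisters upright, within 25 mm of their places ((((horizontal distance between label_roll and canister_a below 0.03 m and z of label_roll in the frame of canister_a below 0.03 m) and (horizontal distance between inner_lid and canister_a below 0.0045 m and z of inner_lid in the frame of canister_a between 0.063 and 0.069 m and angle between the z axis of inner_lid and the z axis of canister_a, either way round below 0.06 rad)) or ((horizontal distance between label_roll and canister_b below 0.03 m and z of label_roll in the frame of canister_b below 0.03 m) and (horizontal distance between inner_lid and canister_b below 0.0045 m and z of inner_lid in the frame of canister_b between 0.063 and 0.069 m and angle between the z axis of inner_lid and the z axis of canister_b, either way round below 0.06 rad))) and distance of each of canister_a, canister_b from where it was at the start of the episode below 0.025 m and angle between each of canister_a, canister_b's own z axis and vertical below 0.1 rad and z of cover in the frame of inner_lid between 0.064 and 0.134 m and horizontal distance between cover and inner_lid below 0.05 m and angle between cover's own z axis and vertical below 0.15 rad and contact force between the fingers and cover above 2 N and contact force between cover and inner_lid below 0.05 N and linear speed of cover below 0.02 m/s and linear speed of inner_lid below 0.01 m/s); the arm keeps its last pose, push and grip.
It fails at once if the lids come apart while the inner lid is not seated in a canister (also if it is lifted or knocked out of its seat when the cover comes off) (z of cover in the frame of inner_lid above 0.026 m and not ((horizontal distance between inner_lid and canister_a below 0.006 m and z of inner_lid in the frame of canister_a below 0.0705 m) or (horizontal distance between inner_lid and canister_b below 0.006 m and z of inner_lid in the frame of canister_b below 0.0705 m))).
It fails at once if the inner lid is dropped or rammed onto a canister (more than 60 N) (contact force between inner_lid and canister_a above 60 N or contact force between inner_lid and canister_b above 60 N).
It fails at once if a bystander is moved by more than 30 mm (distance of any of cutter, marker, flask, black_mug, terminal, tags, notes from where it was at the start of the episode above 0.03 m).
It also fails if it takes over 48 s, if anything falls off the work surface, if the arm or the gripper's body presses on something with over 40 N, if the wrist force passes 120 N, or if a joint passes its speed limit or range.

## Working session

There is one attempt and no reset: what is moved stays moved. The work goes in short steps, Python scripts to look and compute and a tool call to move; the robot and the scene stay as the last step left them, time stands still between calls to the robot, and variables do not carry over. Pictures are saved under pics/ and viewed, at most 10 in all, crops included, and the job is handed in when it is done.

```bash
mkdir -p pics; ls; python3 - <<'E'
from station import *
import cv2,numpy as np
for n in ("scene","top"):
    im=capture(n); cv2.imwrite(f"pics/{n}0.png",im[:,:,::-1])
    m=camera_model(n); print(n,np.round(m["K"],1).tolist(),m["D"],np.round(m["extrinsics"],3).tolist())
    for q in ("canister_a","inner_lid","cover","tab","key","slot","handle","label_roll","bare_core","cutter","marker"):
        print(q,[(np.round(d["pixel"],1).tolist(),round(d["conf"],2)) for d in boxes_of(q,n)])
s=read_state();print(s["clock"],s["position"],s["tcp_rot"],s["gripper_width"])
E
```

```text
pics
scene [[453.3, 0.0, 273.8], [0.0, 453.3, 211.0], [0.0, 0.0, 1.0]] [-0.05228318  0.          0.          0.          0.        ] [[0.631, -0.59, 0.504, -0.296], [-0.775, -0.494, 0.394, -0.571], [0.016, -0.639, -0.769, 1.365], [0.0, 0.0, 0.0, 1.0]]
canister_a [([359.4, 251.5], 0.73), ([158.5, 169.0], 0.71), ([243.1, 180.4], 0.67)]
inner_lid []
cover [([292.5, 207.1], 0.88), ([411.1, 256.2], 0.44)]
tab [([294.0, 218.5], 0.43)]
key []
slot [([285.8, 204.8], 0.88)]
handle [([287.4, 207.7], 0.89)]
label_roll [([356.9, 239.0], 0.56)]
bare_core [([244.9, 179.3], 0.61)]
cutter [([259.1, 208.7], 0.68), ([290.5, 203.4], 0.49)]
marker [([307.6, 245.0], 0.48)]
top [[417.7, 0.0, 284.6], [0.0, 417.7, 210.7], [0.0, 0.0, 1.0]] [0.02551474 0.         0.         0.         0.        ] [[-0.013, -0.973, 0.231, 0.239], [-1.0, 0.012, -0.006, 0.078], [0.003, -0.231, -0.973, 1.415], [0.0, 0.0, 0.0, 1.0]]
canister_a [([396.1, 196.7], 0.91), ([121.6, 252.3], 0.76), ([235.2, 212.8], 0.65)]
inner_lid [([291.8, 221.1], 0.76), ([298.4, 204.8], 0.72), ([384.9, 204.1], 0.55)]
cover [([301.8, 206.4], 0.89), ([294.7, 205.7], 0.52)]
tab [([297.8, 207.7], 0.44)]
key [([307.6, 218.2], 0.52), ([322.9, 264.4], 0.34)]
slot [([299.0, 207.6], 0.94)]
handle [([301.9, 208.7], 0.93), ([344.3, 233.2], 0.68)]
label_roll [([385.1, 202.4], 0.97)]
bare_core []
cutter [([268.9, 213.8], 0.66)]
marker [([345.7, 231.3], 0.67)]
1.2 [0.23805545 0.57791053 0.2244134 ] [-1.08931082e-06  1.94148555e-01  9.80972139e-01  2.36999772e-05] 0.08556675710634735
```

```bash
python3 - <<'E'
import cv2,numpy as np
a=cv2.imread("pics/scene0.png");b=cv2.imread("pics/top0.png")
cv2.imwrite("pics/c_scene.png",cv2.resize(a[150:300,200:400],None,fx=4,fy=4,interpolation=cv2.INTER_CUBIC))
cv2.imwrite("pics/c_top.png",cv2.resize(b[150:275,210:430],None,fx=3.6,fy=3.6,interpolation=cv2.INTER_CUBIC))
E
```

```text
(no output)
```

View pics/top0.png

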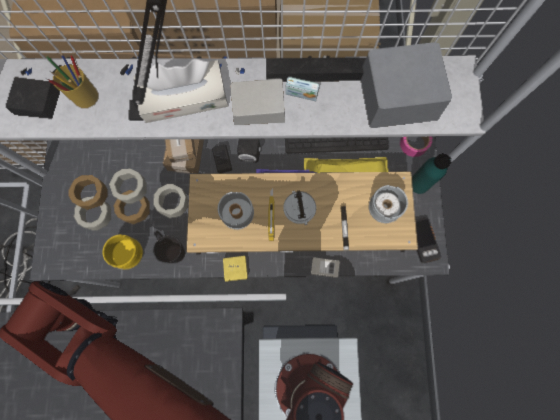

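View pics/c_scene.png

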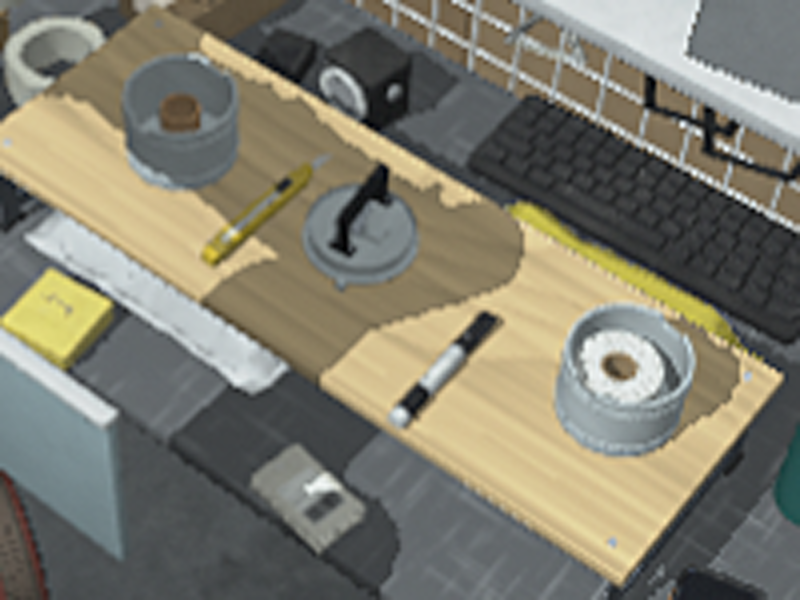

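View pics/c_top.png

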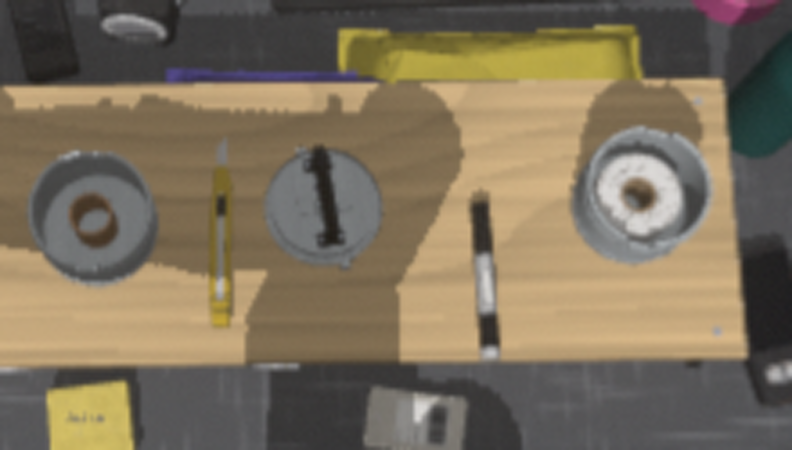

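The top view shows:
- roll canister at (388,204), bare-core canister at (236,210) and lid set at (300,207), with its handle running nearly front to back
- a tab low on the lid's front edge, near (305,223)
- look-alikes: the yellow canister (122,252) and the core canister (236,210), which I won't use; the target is the canister with the white roll

Next I fit silhouettes in both views.

```bash
cat > h.py <<'E'
from station import *
import cv2,numpy as np
from scipy.optimize import least_squares,minimize
def proj(P,n):
    m=camera_model(n);E=np.linalg.inv(m["extrinsics"])
    r,_=cv2.Rodrigues(E[:3,:3]);p,_=cv2.projectPoints(np.asarray(P,float).reshape(-1,3),r,E[:3,3],np.asarray(m["K"],float),np.asarray(m["D"],float));return p[:,0]
def ray(px,n):
    m=camera_model(n);u=cv2.undistortPoints(np.array([[px]],float),np.asarray(m["K"],float),np.asarray(m["D"],float))[0,0]
    E=np.asarray(m["extrinsics"]);d=E[:3,:3]@[u[0],u[1],1];return E[:3,3],d/np.linalg.norm(d)
def atz(px,n,z):
    o,d=ray(px,n);return o+d*(z-o[2])/d[2]
def tri(pa,pb):
    A=[];b=[]
    R=[ray(pa,"top"),ray(pb,"scene")]
    for o,d in R:
        M=np.eye(3)-np.outer(d,d);A.append(M);b.append(M@o)
    x=np.linalg.lstsq(np.vstack(A),np.hstack(b),rcond=None)[0]
    return x,[round(float(np.linalg.norm((np.eye(3)-np.outer(d,d))@(x-o)))*1000,1) for o,d in R]
t=np.linspace(0,2*np.pi,72,endpoint=False)
def circ(x,y,z,r): return np.c_[x+r*np.cos(t),y+r*np.sin(t),0*t+z]
def sil(n,x,y,parts):  # parts [(z,r)...]
    S=4;im=np.zeros((420*S,560*S),np.uint8)
    for (z0,r0),(z1,r1) in parts:
        p=proj(np.vstack([circ(x,y,z0,r0),circ(x,y,z1,r1)]),n)
        cv2.fillConvexPoly(im,cv2.convexHull(np.round((p+.5)*S-.5).astype(np.int32)),255)
    return cv2.resize(im,(560,420),interpolation=cv2.INTER_AREA)/255.
def fit(masks,parts,x0,free_z=True):
    def c(v):
        s=0
        for n,m in masks.items():
            P=[((a+v[2]/1000*free_z,b),(c_+v[2]/1000*free_z,d)) for (a,b),(c_,d) in parts]
            s+=np.abs(sil(n,v[0]/1000,v[1]/1000,P)-m).sum()
        return s
    r=minimize(c,[x0[0]*1000,x0[1]*1000,0],method="Nelder-Mead",options=dict(initial_simplex=[[x0[0]*1000+a,x0[1]*1000+b,e] for a,b,e in((0,0,0),(6,0,0),(0,6,0),(0,0,6))]))
    return np.round(r.x,1),round(r.fun)
E
python3 - <<'E'
from h import *
can=[((.122,.052),(.198,.052))]
lid=[((.132,.052),(.136,.052)),((.136,.049),(.154,.049))]
for n in ("scene","top"): capture(n)
M={}
for q in("canister_a","cover","handle"):
    for n in("scene","top"):
        M[q,n]=masks_of(q,n);print(q,n,[(np.round(d["pixel"]).tolist(),round(d["conf"],2),int(d["pixels"].sum())) for d in M[q,n]])
def near(q,n,px):
    return min(M[q,n],key=lambda d:np.hypot(*(np.array(d["pixel"])-px)))["pixels"].astype(float)
for nm,q,pt,ps,part in(("roll","canister_a",(388,204),(357,245),can),("core","canister_a",(236,210),(244,180),can)):
    ms={"top":near(q,"top",pt),"scene":near(q,"scene",ps)}
    x0=atz(pt,"top",.18)
    print(nm,x0,"both+z",fit(ms,part,x0),"both",fit(ms,part,x0,0),[(n,fit({n:ms[n]},part,x0,0)) for n in ms])
h=[max(M["handle",n],key=lambda d:d["conf"])["pixels"] for n in("top","scene")]
for m,n in zip(h,("top","scene")):
    ys,xs=np.nonzero(m);print(n,len(xs),xs.mean(),ys.mean(),cv2.fitLine(np.c_[xs,ys].astype(np.float32),2,0,.01,.01).ravel(),xs.min(),xs.max(),ys.min(),ys.max())
for n in("top","scene"):
    P=proj([[.5,-.05,.19],[.5,-.05,.12]],n);print(P)
E
```

```text
canister_a scene [([242.0, 182.0], 0.88, 730), ([159.0, 170.0], 0.75, 692), ([359.0, 252.0], 0.62, 793)]
canister_a top [([233.0, 210.0], 0.72, 971), ([120.0, 255.0], 0.68, 1047), ([386.0, 202.0], 0.61, 701)]
cover scene [([290.0, 208.0], 0.72, 478)]
cover top [([298.0, 205.0], 0.76, 700), ([232.0, 208.0], 0.36, 992)]
handle scene [([289.0, 207.0], 0.89, 520), ([244.0, 182.0], 0.45, 73)]
handle top [([302.0, 208.0], 0.77, 646)]
roll [ 0.54983716 -0.24577049  0.18      ] both+z (array([ 554.8, -247.5,   -1.1]), 840) both (array([ 554.8, -248. ,   -1. ]), 841) [('top', (array([ 554.1, -247.3,    1.3]), 475)), ('scene', (array([ 554.8, -248. ,   -1. ]), 364))]
core [0.53675518 0.21737729 0.18      ] both+z (array([540.5, 221.5,  -3.6]), 337) both (array([539.8, 220.9,  -4.3]), 339) [('top', (array([541.2, 220.4,  -3.1]), 154)), ('scene', (array([ 5.370e+02,  2.219e+02, -1.000e-01]), 158))]
top 646 299.5603715170279 205.32817337461302 [  0.35788614  -0.93376523 299.56036    205.32817   ] 285 314 190 220
scene 520 289.58653846153845 206.49615384615385 [  0.7761624  -0.6305331 289.58655   206.49615  ] 276 303 192 219
[[324.6783974  220.0671103 ]
 [322.53762034 224.70882806]]
[[297.63919389 218.27005935]
 [296.4849522  230.98943836]]
```

```bash
python3 - <<'E'
import cv2,numpy as np
a=cv2.imread("pics/scene0.png");b=cv2.imread("pics/top0.png")
r=lambda i:cv2.resize(i,(400,300),interpolation=cv2.INTER_NEAREST)
A=np.vstack([np.hstack([r(a[220:268,328:392]),r(b[186:222,365:413])]),np.hstack([r(a[186:228,264:320]),r(b[186:228,272:328])])])
cv2.imwrite("pics/z.png",A)
E
```

```text
(no output)
```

View pics/z.png

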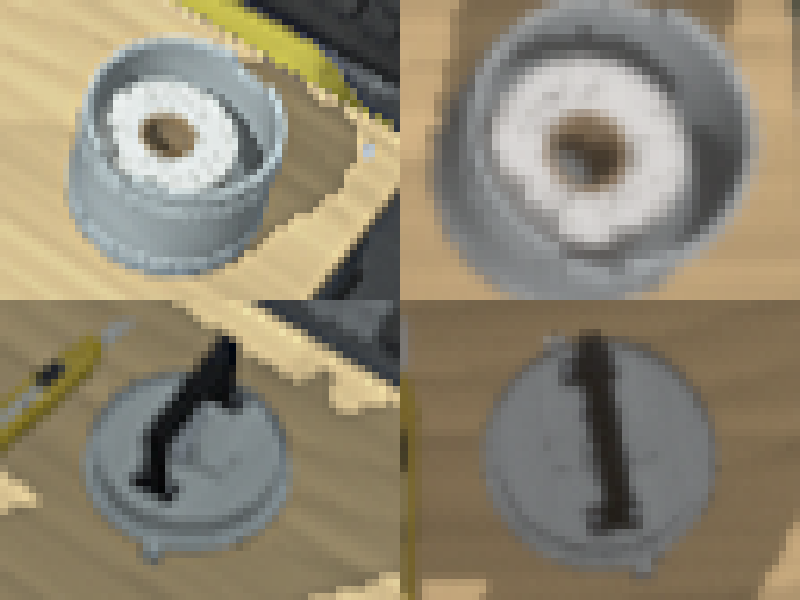

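Rows in the crop: the roll canister (top row) with faint notch gaps, and the lid set (bottom row). The lid's tabs are at about (306,224) and (294,192) in the top view. Next I measure the lid and overlay angle ticks on the rim.

```bash
python3 - <<'E'
from h import *
lid=[((.132,.052),(.136,.052)),((.136,.049),(.154,.049))]
ims={n:capture(n) for n in("scene","top")}
# lid body mask: gray by low saturation near
ms={}
for n in ims:
    m=masks_of("cover",n)[0]["pixels"]
    ms[n]=m.astype(float)
x0=(.545,.03)
print("cover both+z",fit(ms,lid,x0),"both",fit(ms,lid,x0,0),[(n,fit({n:ms[n]},lid,x0,0)) for n in ms])
a=atz((306.3,223.8),"top",.133);b=atz((293.7,192.3),"top",.133);print("tabs",a,b,(a+b)/2,np.linalg.norm(a-b),np.arctan2(*(b-a)[[1,0]]))
# handle dark px
for n,(x,y) in(("top",(300,206)),("scene",(290,206))):
    g=ims[n].max(2);w=np.zeros_like(g,bool);w[y-20:y+20,x-18:x+18]=1
    k=(g<58)&w
    nn,l,st,c=cv2.connectedComponentsWithStats(k.astype(np.uint8));i=1+st[1:,4].argmax();ys,xs=np.nonzero(l==i)
    print(n,st[i],c[i]);
    for r in range(ys.min(),ys.max()+1): print(r,xs[ys==r].min(),xs[ys==r].max(),end="; ")
    print()
def over(n,c,w,x,y,rad,z,S,nm):
    im=ims[n][c[1]-w[1]:c[1]+w[1],c[0]-w[0]:c[0]+w[0],::-1]
    im=cv2.resize(im,None,fx=S,fy=S,interpolation=cv2.INTER_CUBIC)
    f=lambda P:np.round((proj(P,n)-[c[0]-w[0],c[1]-w[1]]+.5)*S).astype(int)
    for d in range(0,360,15):
        u=np.array([np.cos(np.radians(d)),np.sin(np.radians(d))])
        p=f([[x+u[0]*rad,y+u[1]*rad,z],[x+u[0]*(rad+.006),y+u[1]*(rad+.006),z]])
        cv2.line(im,tuple(map(int,p[0])),tuple(map(int,p[1])),(0,0,255) if d else (0,255,0),1)
        if d%45==0: cv2.putText(im,str(d),tuple(map(int,p[1])),0,.4,(255,0,0),1)
    return im
A=np.hstack([over("scene",(358,242),(25,25),.5548,-.2475,.053,.198,8,""),over("top",(388,203),(25,25),.5548,-.2475,.053,.198,8,"")])
cv2.imwrite("pics/ov.png",A)
print(read_state()["clock"])
E
```

```text
cover both+z (array([565.7,  19. , -13.7]), 1170) both (array([561.6,  23.8, -14.1]), 1190) [('scene', (array([1655.7, 1794.1, -815.8]), 380)), ('top', (array([561.7,  24.7, -22.5]), 196))]
tabs [0.50090986 0.00203588 0.133     ] [0.60386766 0.03963225 0.133     ] [0.55238876 0.02083406 0.133     ] 0.10960746231691186 0.35011861946973355
top [296 191   8  27 104] [299.97115385 203.77884615]
191 298 299; 192 297 299; 193 297 300; 194 296 300; 195 296 300; 196 296 301; 197 296 300; 198 298 300; 199 298 301; 200 298 301; 201 298 301; 202 298 301; 203 299 301; 204 299 302; 205 299 302; 206 299 302; 207 299 302; 208 300 302; 209 300 302; 210 300 303; 211 300 303; 212 301 303; 213 301 303; 214 300 303; 215 300 303; 216 300 303; 217 300 303; 
scene [283 191  15  23  97] [290.10309278 200.97938144]
191 295 295; 192 294 296; 193 293 296; 194 292 296; 195 292 296; 196 291 296; 197 290 296; 198 289 296; 199 289 296; 200 288 297; 201 287 290; 202 286 289; 203 285 289; 204 285 288; 205 284 287; 206 285 286; 207 285 286; 208 285 286; 209 284 286; 210 284 286; 211 283 286; 212 284 288; 213 286 287; 
1.8
```

View pics/ov.png

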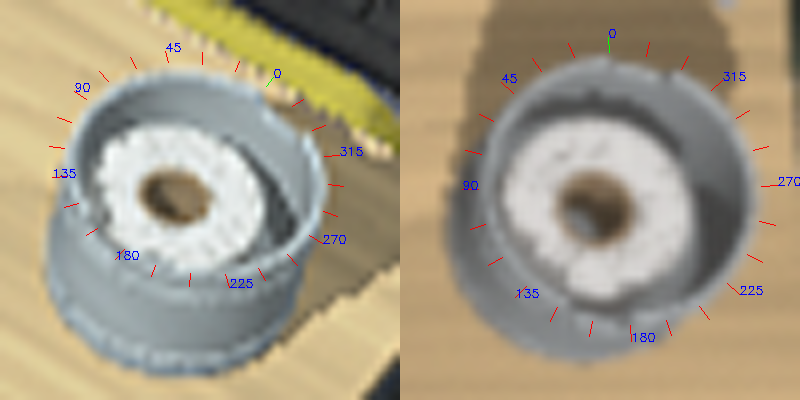

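```bash
cat >> h.py <<'E'
def edge(ims,rings,x0,dz=0,rng=.008,cams=("top","scene"),use=None):
    """maximise mean outward gradient magnitude along projected rings [(z,r,amin,amax deg)]"""
    G={}
    for n in cams:
        g=cv2.GaussianBlur(ims[n].astype(np.float32),(0,0),.6)
        gx=cv2.Sobel(g,cv2.CV_32F,1,0);gy=cv2.Sobel(g,cv2.CV_32F,0,1);G[n]=np.minimum(np.sqrt((gx**2+gy**2).sum(2)),150)
    def c(v):
        s=0
        for n in cams:
            for z,r,a0,a1 in rings[n]:
                tt=np.radians(np.linspace(a0,a1,90));P=np.c_[v[0]+r*np.cos(tt),v[1]+r*np.sin(tt),0*tt+z+dz]
                p=proj(P,n).astype(np.float32);s-=cv2.remap(G[n],p[None,:,0],p[None,:,1],cv2.INTER_LINEAR).mean()
        return s
    xs=np.arange(-rng,rng+1e-6,.001);best=min(((c((x0[0]+a,x0[1]+b)),x0[0]+a,x0[1]+b) for a in xs for b in xs))
    r=minimize(c,best[1:],method="Nelder-Mead",options=dict(initial_simplex=[best[1:],(best[1]+.001,best[2]),(best[1],best[2]+.001)],xatol=1e-5))
    return np.round(r.x*1000,1).tolist(),round(-float(r.fun),1)
CAN={"top":[(.198,.052,-180,180),(.122,.052,90,240)],"scene":[(.198,.052,-180,180),(.122,.052,120,300)]}
def LID(z): # z of inner lid origin
    return {"top":[(z+.032,.049,-90,90),(z+.014,.052,90,270)],"scene":[(z+.032,.049,-60,120),(z+.014,.052,130,290)]}
E
python3 - <<'E'
from h import *
ims={n:capture(n) for n in("scene","top")}
np.savez("i0.npz",**ims)
for nm,R,x0 in(("roll",CAN,(.5545,-.2475)),("core",CAN,(.540,.2205)),("lid",LID(.122),(.5524,.0208))):
    print(nm,edge(ims,R,x0),[edge(ims,R,x0,cams=(n,)) for n in("top","scene")], [edge(ims,R,x0,dz=d)[1] for d in(-.006,-.003,.003,.006)])
# bar yaw
P=np.array([atz((( {198:(298,300),199:(298,301),200:(298,301),201:(298,301),202:(298,301),203:(299,301),204:(299,302),205:(299,302),206:(299,302),207:(299,302),208:(300,302),209:(300,302),210:(300,303),211:(300,303),212:(301,303)})[r][0]/2+({198:300,203:301}.get(r) or {199:301,200:301,201:301,202:301,204:302,205:302,206:302,207:302,208:302,209:302,210:303,211:303,212:303}[r])/2,r),"top",.196)[:2] for r in range(198,213)])
v=cv2.fitLine(P.astype(np.float32),2,0,.01,.01).ravel();print("bar",v,np.arctan2(v[1],v[0]))
# notch profile
for n in ims:
    g=ims[n].mean(2).astype(np.float32);row=[]
    for d in range(-180,180,5):
        a=np.radians(d);pr=[]
        for r in (.048,.050,.052):
            p=proj([[.5545+r*np.cos(a),-.2475+r*np.sin(a),.198]],n).astype(np.float32);pr.append(float(cv2.remap(g,p[:,:1],p[:,1:],1)[0,0]))
        row.append((d,int(np.max(pr))))
    print(n,row)
E
```

```text
Traceback (most recent call last):
  File "h.py", line 49, in edge
    xs=np.arange(-rng,rng+1e-6,.001);best=min(((c((x0[0]+a,x0[1]+b)),x0[0]+a,x0[1]+b) for a in xs for b in xs))
                                          ~~~^^^^^^^^^^^^^^^^^^^^^^^^^^^^^^^^^^^^^^^^^^^^^^^^^^^^^^^^^^^^^^^^^^
  File "h.py", line 49, in <genexpr>
    xs=np.arange(-rng,rng+1e-6,.001);best=min(((c((x0[0]+a,x0[1]+b)),x0[0]+a,x0[1]+b) for a in xs for b in xs))
                                                ~^^^^^^^^^^^^^^^^^^^
  File "h.py", line 47, in c
    p=proj(P,n).astype(np.float32);s-=cv2.remap(G[n],p[None,:,0],p[None,:,1],cv2.INTER_LINEAR).mean()
      ~~~~^^^^^
  File "h.py", line 5, in proj
    m=camera_model(n);E=np.linalg.inv(m["extrinsics"])
ValueError: time passes only in moves, steps and waits
```

```bash
sed -i 's/^import cv2,numpy as np/import cv2,numpy as np,functools\ncamera_model=functools.lru_cache(None)(camera_model)/' h.py
cat > m0.py <<'E'
from h import *
ims=dict(np.load("i0.npz"))
for nm,R,x0 in(("roll",CAN,(.5545,-.2475)),("core",CAN,(.540,.2205)),("lid",LID(.122),(.5524,.0208))):
    print(nm,edge(ims,R,x0),[edge(ims,R,x0,cams=(n,)) for n in("top","scene")], [edge(ims,R,x0,dz=d)[1] for d in(-.006,-.003,.003,.006)])
g=ims["top"].max(2);P=[]
for r in range(199,213):
    w=np.clip(110-g[r,294:308].astype(float),0,None);P.append(atz(((w*np.arange(294,308)).sum()/w.sum(),r),"top",.196)[:2])
v=cv2.fitLine(np.array(P,np.float32),2,0,.01,.01).ravel();print("bar",v,np.arctan2(v[1],v[0]))
for n in ims:
    g=ims[n].mean(2).astype(np.float32);row=[]
    for d in range(-180,180,5):
        a=np.radians(d);p=proj([[.5545+r*np.cos(a),-.2475+r*np.sin(a),.198] for r in(.047,.049,.051,.053)],n).astype(np.float32)
        row.append((d,int(cv2.remap(g,p[None,:,0],p[None,:,1],1).max())))
    print(n,row)
E
python3 m0.py
```

```text
roll ([554.6, -248.4], 574.7) [([554.7, -247.4], 283.3), ([554.9, -250.2], 295.6)] [574.0, 576.4, 567.1, 554.7]
core ([538.9, 221.2], 531.9) [([538.8, 221.2], 265.4), ([539.2, 221.6], 266.7)] [525.7, 530.8, 528.9, 521.0]
lid ([552.4, 22.2], 482.6) [([553.4, 23.4], 221.5), ([551.2, 20.8], 272.1)] [495.8, 492.9, 463.8, 439.1]
bar [0.9894668  0.1447599  0.5444599  0.02210439] 0.1452703
scene [(-180, 227), (-175, 228), (-170, 198), (-165, 198), (-160, 210), (-155, 220), (-150, 223), (-145, 225), (-140, 211), (-135, 193), (-130, 168), (-125, 174), (-120, 174), (-115, 180), (-110, 164), (-105, 182), (-100, 178), (-95, 173), (-90, 185), (-85, 193), (-80, 193), (-75, 188), (-70, 179), (-65, 175), (-60, 179), (-55, 181), (-50, 207), (-45, 201), (-40, 193), (-35, 207), (-30, 152), (-25, 146), (-20, 138), (-15, 130), (-10, 161), (-5, 193), (0, 195), (5, 204), (10, 190), (15, 195), (20, 203), (25, 199), (30, 201), (35, 203), (40, 203), (45, 196), (50, 192), (55, 183), (60, 202), (65, 190), (70, 191), (75, 191), (80, 199), (85, 191), (90, 192), (95, 194), (100, 198), (105, 203), (110, 196), (115,
[... 313 characters left out ...]
-120, 162), (-115, 164), (-110, 161), (-105, 158), (-100, 156), (-95, 160), (-90, 162), (-85, 162), (-80, 171), (-75, 168), (-70, 172), (-65, 166), (-60, 155), (-55, 156), (-50, 155), (-45, 158), (-40, 156), (-35, 156), (-30, 150), (-25, 128), (-20, 154), (-15, 147), (-10, 152), (-5, 155), (0, 143), (5, 153), (10, 149), (15, 155), (20, 147), (25, 153), (30, 149), (35, 147), (40, 141), (45, 140), (50, 146), (55, 155), (60, 146), (65, 144), (70, 145), (75, 148), (80, 139), (85, 134), (90, 134), (95, 132), (100, 146), (105, 140), (110, 146), (115, 144), (120, 148), (125, 149), (130, 147), (135, 148), (140, 151), (145, 152), (150, 150), (155, 135), (160, 150), (165, 149), (170, 152), (175, 135)]
```

Measured values:

| Item | Position (m) | Orientation |
|---|---|---|
| Lid centre | about (.5525, .0225) | tab axis about 20°; cover x about 98° (78° anticlockwise of the lid's x, matches the 1.0–1.4 rad given) |
| Roll canister | about (.5545, -.248) | notch axis about -16° |

First I rise and turn, then travel.

Call:
{"name": "creep_tool", "arguments": {
  "plan": [
    [0.085,0,0,-0.025,-0.179],
    [0.085,0,0,-0.025,-0.179],
    [0.085,0,0,-0.025,-0.178],
    [0.085,-0.0178,-0.0458,0,0],
    [0.085,-0.0178,-0.0458,0,0],
    [0.085,-0.0178,-0.0458,0,0],
    [0.085,-0.0178,-0.0458,0,0],
    [0.085,-0.0178,-0.0458,0,0],
    [0.085,-0.0178,-0.0458,0,0],
    [0.085,-0.0178,-0.0458,0,0],
    [0.085,-0.0178,-0.0458,0,0],
    [0.085,-0.0178,-0.0458,0,0],
    [0.085,-0.0178,-0.0458,0,0],
    [0.085,-0.0178,-0.0458,0,0],
    [0.085,-0.0178,-0.0458,0,0],
    [0.085,-0.0178,-0.0458,0,0],
    [0.085,0,0,0,0],
    [0.085,0,0,0,0]
  ]
}}

```text
clock: 4.15
position: [0.5529, 0.0225, 0.2992]
tcp_rot: [-0.0, -0.072, 0.997, 0.0]
wrist_force: [-0.4, 0.4, 0.3]
gripper_width: 0.0849
finger_force: 0.0
```

```bash
cat > st.py <<'E'
from h import *
def st(target=None,yaw=None):
    s=read_state();w,x,y,z=s["tcp_rot"]
    from scipy.spatial.transform import Rotation as Ro
    R=Ro.from_quat([x,y,z,w]).as_matrix();ty=np.degrees(np.arctan2(R[1,1],R[0,1]))
    print("t",round(s["clock"],2),"p",np.round(s["position"],4),"tool y deg",round(ty,2),"tilt",round(float(np.arccos(-R[2,2])),3),"F",np.round(s["wrist_force"],1),"T",np.round(s["wrist_torque"],2),"w",round(s["gripper_width"],4),"ff",round(s["finger_force"],1),"q6",round(s["qpos"][5],2))
    if target is not None: print("tool d",np.round(R.T@(np.array(target)-s["position"]),4))
    return s,R
E
python3 -c "
from st import *
st((.5525,.0225,.186))"
```

```text
t 4.15 p [0.5529 0.0225 0.2992] tool y deg 98.29 tilt 0.001 F [-0.4  0.4  0.3] T [-0.01  0.01 -0.03] w 0.0849 ff 0.0 q6 -1.8
tool d [ 3.000e-04 -1.000e-04  1.132e-01]
```

```bash
python3 -c "
from st import *
print(tri((300.3,204.5),(290.3,198.7)), tri((388,203.5),(356.5,240)))"
```

```text
(array([0.54946323, 0.02127368, 0.19286661]), [1.4, 1.4]) (array([ 0.55261172, -0.24682951,  0.18332219]), [2.6, 2.6])
```

Call:
{"name": "creep_tool", "arguments": {
  "plan": [
    [0.085,0,0,0.028,0],
    [0.085,0,0,0.028,0],
    [0.085,0,0,0.028,0],
    [0.085,0,0,0.018,0],
    [0.085,0,0,0.011,0],
    [0.085,0,0,0,0],
    [0.02,0,0,0,0],
    [0,0,0,0,0],
    [0,0,0,0,0],
    [0,0,0,0,0],
    [0,0,0,0,0],
    [0,0,0,0,0]
  ],
  "grip_force": 60
}}

```text
clock: 5.65
position: [0.5534, 0.0223, 0.1868]
tcp_rot: [0.0, -0.073, 0.997, 0.0]
wrist_force: [-0.5, 0.2, 1.3]
gripper_width: 0.0095
finger_force: 58.7
```

```bash
python3 -c "
from st import *
st()"
```

```text
t 5.65 p [0.5534 0.0223 0.1868] tool y deg 98.32 tilt 0.001 F [-0.5  0.2  1.3] T [0.03 0.11 0.02] w 0.0095 ff 58.7 q6 -1.8
```

Call:
{"name": "creep_tool", "arguments": {
  "plan": [
    [0,0,0,-0.004,0],
    [0,0,0,-0.006,0],
    [0,0,0,-0.012,0],
    [0,0,0,-0.018,0],
    [0,0,0,-0.025,0],
    [0,0,0,-0.025,0],
    [0,0,0,-0.025,0],
    [0,0,0,0,0],
    [0,0,0,0,0]
  ],
  "grip_force": 60
}}

```text
clock: 6.78
position: [0.5527, 0.0223, 0.3009]
tcp_rot: [-0.0, -0.073, 0.997, 0.0]
wrist_force: [-0.7, -1.0, -6.1]
gripper_width: 0.0093
finger_force: 58.8
```

```bash
python3 -c "
from st import *
st()
a,b=capture('scene'),capture('top')
r=lambda i:cv2.resize(i,(400,400),interpolation=cv2.INTER_CUBIC)
cv2.imwrite('pics/l1.png',np.hstack([r(a[160:240,250:330]),r(b[160:240,260:340])])[:,:,::-1])"
```

```text
t 6.78 p [0.5527 0.0223 0.3009] tool y deg 98.32 tilt 0.001 F [-0.7 -1.  -6.1] T [-0.04  0.01 -0.03] w 0.0093 ff 58.8 q6 -1.8
```

View pics/l1.png

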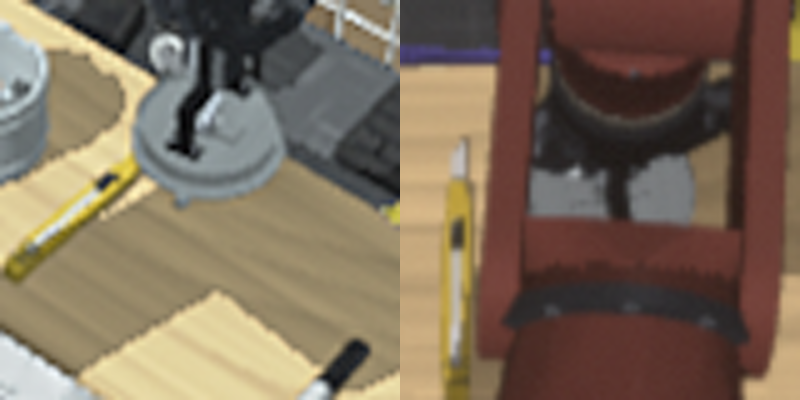

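Both lids lifted together: the scene crop shows the flange and the front tab at about (286,200). I measure the tab angle in the raised pose.

```bash
python3 - <<'E'
from st import *
ims={"scene":capture("scene")}
z=.3009-.068
for dz in(-.003,0,.003):
    c,s=edge(ims,LID(z+dz),(.5515,.0215),cams=("scene",));print(dz,c,s)
c=np.array(edge(ims,LID(z),(.5515,.0215),cams=("scene",))[0])/1000
# tab: template - darkness/gradient profile around outside of the flange at r=55.5
g=ims["scene"].astype(np.float32)
for zz in(.006,.010,.013):
    row=[]
    for d in range(180,240,4):
        a=np.radians(d);p=proj([[c[0]+.0565*np.cos(a),c[1]+.0565*np.sin(a),z+zz]],"scene").astype(np.float32)
        v=[cv2.remap(g[:,:,k].copy(),p[:,:1],p[:,1:],1)[0,0] for k in(0,2)];row.append((d,int(v[0]-v[1])))
    print(zz,row)
p=atz((286.4,200),"scene",z+.008);print("tab deg",np.degrees(np.arctan2(p[1]-c[1],p[0]-c[0])),np.hypot(*(p[:2]-c)))
st()
E
```

```text
-0.003 [550.5, 22.9] 290.5
0 [548.1, 21.3] 290.1
0.003 [546.0, 19.7] 289.7
0.006 [(180, 50), (184, 51), (188, 51), (192, 52), (196, 45), (200, 33), (204, 35), (208, 48), (212, 49), (216, 47), (220, 46), (224, 46), (228, 47), (232, 48), (236, 46)]
0.01 [(180, 49), (184, 50), (188, 52), (192, 53), (196, 38), (200, 6), (204, 11), (208, 42), (212, 50), (216, 47), (220, 47), (224, 48), (228, 48), (232, 49), (236, 49)]
0.013 [(180, 56), (184, 49), (188, 52), (192, 53), (196, 40), (200, -1), (204, -4), (208, 35), (212, 50), (216, 50), (220, 50), (224, 51), (228, 50), (232, 51), (236, 48)]
tab deg -157.39325306614512 0.04856987690280444
t 6.92 p [0.5522 0.0223 0.2996] tool y deg 98.32 tilt 0.003 F [-0.1 -0.5 -3.9] T [ 0.01  0.01 -0.  ] w 0.0093 ff 58.8 q6 -1.8
```

Call:
{"name": "creep_tool", "arguments": {
  "plan": [
    [0,0,0,-0.003,0.15],
    [0,0,0,-0.003,0.17],
    [0,0,0,0,0.17],
    [0,0,0,0,0.173],
    [0,-0.009,-0.015,0,0],
    [0,-0.0153,-0.026,0,0],
    [0,-0.0153,-0.026,0,0],
    [0,-0.0153,-0.026,0,0],
    [0,-0.0153,-0.026,0,0],
    [0,-0.0153,-0.026,0,0],
    [0,-0.0153,-0.026,0,0],
    [0,-0.0153,-0.026,0,0],
    [0,-0.0153,-0.026,0,0],
    [0,-0.0065,-0.011,0,0],
    [0,0,0,0,0],
    [0,0,0,0,0]
  ],
  "grip_force": 60
}}

```text
clock: 8.93
position: [0.5571, -0.2484, 0.3071]
tcp_rot: [-0.0, 0.255, 0.967, 0.001]
wrist_force: [0.5, 0.2, -4.4]
gripper_width: 0.0095
finger_force: 58.8
```

```bash
cat > look.py <<'E'
from st import *
import sys
s,R=st()
ims={n:capture(n) for n in("scene","top")};p=s["position"];z=p[2]-.068
for dz in(-.003,0,.003): print(dz,edge(ims,LID(z+dz),(p[0],p[1]),cams=("scene",)))
c=np.array(edge(ims,LID(z),p[:2],cams=("scene",))[0])/1000
g=ims["scene"].astype(np.float32)
for zz in(.006,.010,.013):
    row=[]
    for d in range(120,260,4):
        a=np.radians(d);q=proj([[c[0]+.0565*np.cos(a),c[1]+.0565*np.sin(a),z+zz]],"scene").astype(np.float32)
        v=[cv2.remap(g[:,:,k].copy(),q[:,:1],q[:,1:],1)[0,0] for k in(0,2)];row.append((d,int(v[0]-v[1])))
    print(zz,row)
r=lambda i:cv2.resize(i,(400,400),interpolation=cv2.INTER_CUBIC)
cv2.imwrite('pics/'+sys.argv[1],np.hstack([r(ims["scene"][200:270,325:395]),r(ims["top"][165:235,355:425])])[:,:,::-1])
E
python3 look.py l2.png
```

```text
t 8.93 p [ 0.5571 -0.2484  0.3071] tool y deg 60.4 tilt 0.001 F [ 0.5  0.2 -4.4] T [ 0.03  0.01 -0.02] w 0.0095 ff 58.8 q6 -1.59
-0.003 ([555.0, -249.2], 291.5)
0 ([552.4, -250.1], 291.6)
0.003 ([550.2, -250.8], 291.6)
0.006 [(120, 48), (124, 47), (128, 57), (132, 72), (136, 67), (140, 23), (144, -7), (148, -14), (152, -11), (156, -8), (160, -5), (164, -1), (168, -1), (172, -2), (176, -5), (180, 29), (184, 38), (188, 23), (192, 28), (196, 37), (200, 50), (204, 43), (208, 22), (212, -4), (216, -2), (220, -2), (224, -1), (228, -4), (232, -7), (236, -8), (240, -9), (244, -12), (248, -7), (252, -12), (256, -10)]
0.01 [(120, 47), (124, 48), (128, 47), (132, 68), (136, 70), (140, 33), (144, -6), (148, -13), (152, -11), (156, -9), (160, -9), (164, -5), (168, -2), (172, -2), (176, -5), (180, 27), (184, 37), (188, 24), (192, 35), (196, 47), (200, 52), (204, 48), (208, 31), (212, -4), (216, -2), (220, -1), (224, -1), (228, -3), (232, -7), (236, -8), (240, -11), (244, -9), (248, -7), (252, -11), (256, -7)]
0.013 [(120, 47), (124, 48), (128, 47), (132, 56), (136, 71), (140, 45), (144, -3), (148, -13), (152, -11), (156, -10), (160, -12), (164, -9), (168, -3), (172, -1), (176, -3), (180, 17), (184, 38), (188, 28), (192, 41), (196, 51), (200, 52), (204, 49), (208, 28), (212, -2), (216, -2), (220, -1), (224, 0), (228, -3), (232, -7), (236, -8), (240, -11), (244, -7), (248, -7), (252, -11), (256, -3)]
```

View pics/l2.png

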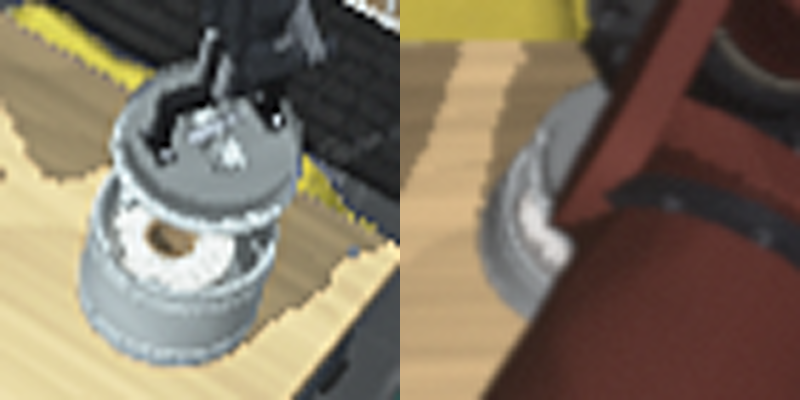

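The crop shows the lid over the roll canister. The two position estimates bracket the canister centre, so I lower close to the rim and measure again.

Call:
{"name": "creep_tool", "arguments": {
  "plan": [
    [0,0,0,0.012,0],
    [0,0,0,0.012,0],
    [0,0,0,0.009,0],
    [0,0,0,0,0],
    [0,0,0,0,0]
  ],
  "grip_force": 60
}}

```text
clock: 9.65
position: [0.5573, -0.2494, 0.2746]
tcp_rot: [0.0, 0.256, 0.967, -0.0]
wrist_force: [-0.4, 0.0, -4.5]
gripper_width: 0.0092
finger_force: 58.8
```

```bash
python3 look.py l3.png | grep -v '^0.0[01]. \[('; python3 - <<'E'
from h import *
a=capture("scene");b=np.load("i0.npz")["scene"]
r=lambda i:cv2.resize(i[205:275,325:395],(400,400),interpolation=cv2.INTER_CUBIC)
cv2.imwrite('pics/l3.png',np.hstack([r(a),r(b)])[:,:,::-1])
E
```

```text
t 9.65 p [ 0.5573 -0.2494  0.2746] tool y deg 60.33 tilt 0.0 F [-0.4  0.  -4.5] T [-0.01 -0.02  0.01] w 0.0092 ff 58.8 q6 -1.59
-0.003 ([557.4, -250.3], 283.3)
0 ([555.4, -251.1], 283.4)
0.003 ([553.2, -251.8], 283.4)
0.01 [(120, 65), (124, 58), (128, 31), (132, 1), (136, -12), (140, -18), (144, -15), (148, -12), (152, -6), (156, -3), (160, -12), (164, -9), (168, -3), (172, -1), (176, 0), (180, -1), (184, -1), (188, -1), (192, -1), (196, -1), (200, 0), (204, -1), (208, -1), (212, 0), (216, -2), (220, -2), (224, 0), (228, -7), (232, -14), (236, -14), (240, -16), (244, -16), (248, -16), (252, -16), (256, -15)]
```

View pics/l3.png

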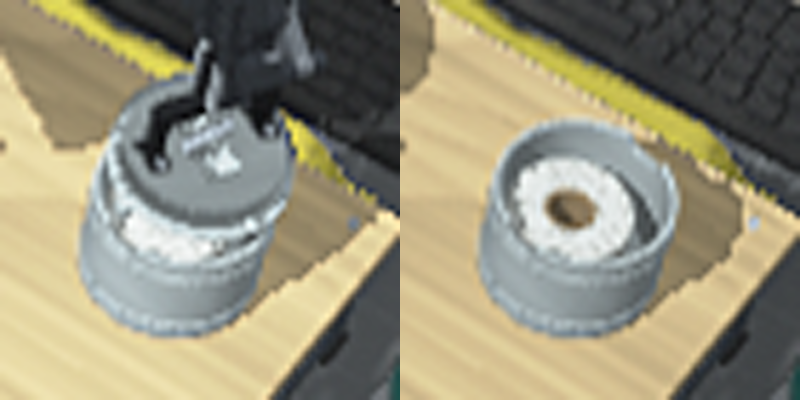

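Lid and canister now agree within about 1 mm in the scene view. I make a 1 mm correction and lower slowly.

Call:
{"name": "creep_tool", "arguments": {
  "plan": [
    [0,0.001,0,0.002,0],
    [0,0,0,0.002,0],
    [0,0,0,0.002,0],
    [0,0,0,0.002,0],
    [0,0,0,0.002,0],
    [0,0,0,0.002,0],
    [0,0,0,0,0],
    [0,0,0,0,0]
  ],
  "grip_force": 60
}}

```text
clock: 10.8
position: [0.5563, -0.2489, 0.2625]
tcp_rot: [0.0, 0.256, 0.967, -0.0]
wrist_force: [-0.4, 0.5, -4.2]
gripper_width: 0.0092
finger_force: 58.9
```

Call:
{"name": "creep_tool", "arguments": {
  "plan": [
    [0,0,0,0.0015,0],
    [0,0,0,0.0015,0],
    [0,0,0,0.001,0],
    [0,0,0,0.001,0],
    [0,0,0,0,0],
    [0,0,0,0,0]
  ],
  "grip_force": 60
}}

```text
clock: 11.55
position: [0.5565, -0.2489, 0.2592]
tcp_rot: [0.0, 0.256, 0.967, -0.0]
wrist_force: [-4.2, 2.4, 5.0]
gripper_width: 0.0091
finger_force: 60.0
```

```bash
python3 -c "
from st import *
st()"
```

```text
t 11.55 p [ 0.5565 -0.2489  0.2592] tool y deg 60.34 tilt 0.001 F [-4.2  2.4  5. ] T [ 0.31  0.75 -0.  ] w 0.0091 ff 60.0 q6 -1.59
```

Contact: the side force is about 4.8 N along tool +x, so the lid sits too far the other way. I ease up a little and shift with it.

Call:
{"name": "creep_tool", "arguments": {
  "plan": [
    [0,0,0,-0.003,0],
    [0,0.0015,0,0,0],
    [0,0,0,0.0015,0],
    [0,0,0,0.0015,0],
    [0,0,0,0,0],
    [0,0,0,0,0]
  ],
  "grip_force": 60
}}

```text
clock: 12.3
position: [0.555, -0.2481, 0.2572]
tcp_rot: [-0.0, 0.256, 0.967, 0.0]
wrist_force: [-0.3, -1.4, -4.3]
gripper_width: 0.0094
finger_force: 58.8
```

```bash
python3 -c "
from st import *
st()"
```

```text
t 12.3 p [ 0.555  -0.2481  0.2572] tool y deg 60.33 tilt 0.0 F [-0.3 -1.4 -4.3] T [-0.   -0.01 -0.01] w 0.0094 ff 58.8 q6 -1.59
```

Free at that same depth now. I lower further.

Call:
{"name": "creep_tool", "arguments": {
  "plan": [
    [0,0,0,0.001,0],
    [0,0,0,0.001,0],
    [0,0,0,0.001,0],
    [0,0,0,0,0],
    [0,0,0,0,0]
  ],
  "grip_force": 60
}}

```text
clock: 12.92
position: [0.5552, -0.2482, 0.2548]
tcp_rot: [0.0, 0.256, 0.967, -0.0]
wrist_force: [-0.3, -0.6, -3.2]
gripper_width: 0.0093
finger_force: 59.1
```

```bash
python3 -c "
from st import *
st()"
```

```text
t 12.93 p [ 0.5552 -0.2482  0.2548] tool y deg 60.33 tilt 0.001 F [-0.3 -0.6 -3.2] T [ 0.01 -0.02  0.04] w 0.0093 ff 59.1 q6 -1.59
```

Call:
{"name": "creep_tool", "arguments": {
  "plan": [
    [0,0,0,0.001,0],
    [0,0,0,0.001,0],
    [0,0,0,0,0],
    [0,0,0,0,0]
  ],
  "grip_force": 60
}}

```text
clock: 13.42
position: [0.5551, -0.248, 0.2528]
tcp_rot: [0.0, 0.256, 0.967, 0.0]
wrist_force: [-1.4, 1.9, 1.7]
gripper_width: 0.0093
finger_force: 59.4
```

```bash
python3 -c "
from st import *
st()"
```

```text
t 13.43 p [ 0.5551 -0.248   0.2528] tool y deg 60.34 tilt 0.0 F [-1.4  1.9  1.7] T [ 0.19  0.05 -0.03] w 0.0093 ff 59.4 q6 -1.59
```

Call:
{"name": "creep_tool", "arguments": {
  "plan": [
    [0,0,0,0.001,0],
    [0,0,0,0,0],
    [0,0,0,0,0]
  ],
  "grip_force": 60
}}

```text
clock: 13.8
position: [0.5552, -0.2481, 0.2528]
tcp_rot: [0.0, 0.256, 0.967, -0.0]
wrist_force: [-2.4, 2.5, 5.2]
gripper_width: 0.0094
finger_force: 60.0
```

```bash
python3 -c "
from st import *
st()"
```

```text
t 13.8 p [ 0.5552 -0.2481  0.2528] tool y deg 60.34 tilt 0.001 F [-2.4  2.5  5.2] T [ 0.3   0.43 -0.  ] w 0.0094 ff 60.0 q6 -1.59
```

The stop came exactly at the predicted seated height (TCP .2528). I raise to mid-play and turn the cover clockwise by about 1.345 rad.

Call:
{"name": "creep_tool", "arguments": {
  "plan": [
    [0,0,0,-0.0015,0],
    [0,0,0,-0.0013,0],
    [0,0,0,0,0],
    [0,0,0,0,0.1],
    [0,0,0,0,0.13],
    [0,0,0,0,0.14],
    [0,0,0,0,0.14],
    [0,0,0,0,0.14],
    [0,0,0,0,0.14],
    [0,0,0,0,0.14],
    [0,0,0,0,0.14],
    [0,0,0,0,0.14],
    [0,0,0,0,0.135],
    [0,0,0,0,0],
    [0,0,0,0,0]
  ],
  "grip_force": 60
}}

```text
clock: 15.68
position: [0.5549, -0.2481, 0.2538]
tcp_rot: [-0.0, 0.802, 0.597, -0.0]
wrist_force: [0.0, 1.0, -2.4]
gripper_width: 0.0094
finger_force: 59.1
```

```bash
python3 - <<'E'
from st import *
st()
a,b=capture("scene"),capture("top")
r=lambda i:cv2.resize(i,(400,400),interpolation=cv2.INTER_CUBIC)
cv2.imwrite('pics/l4.png',np.hstack([r(a[205:265,325:385]),r(b[170:240,355:425])])[:,:,::-1])
E
```

```text
t 15.68 p [ 0.5549 -0.2481  0.2538] tool y deg -16.62 tilt 0.001 F [ 0.   1.  -2.4] T [-0.03  0.01  0.03] w 0.0094 ff 59.1 q6 -0.25
```

View pics/l4.png

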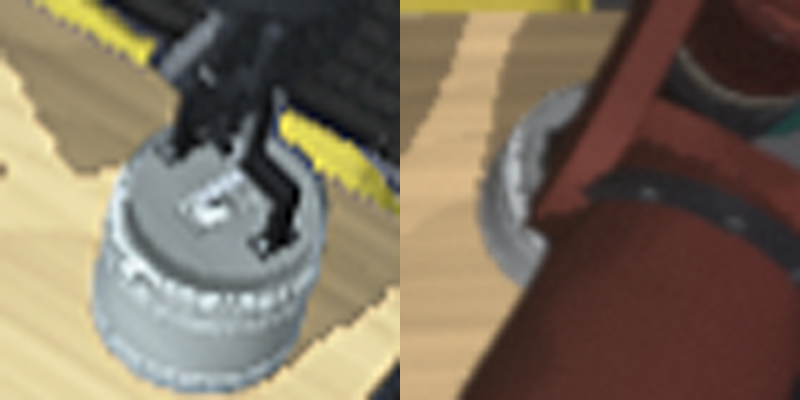

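The front tab shows in its notch at about (344,245), and the key lies along the slot. I test-lift 5 mm and watch the weight (cover alone about -2.4 N, both lids about -4.3 N).

Call:
{"name": "creep_tool", "arguments": {
  "plan": [
    [0,0,0,-0.001,0],
    [0,0,0,-0.001,0],
    [0,0,0,-0.001,0],
    [0,0,0,-0.001,0],
    [0,0,0,-0.001,0],
    [0,0,0,0,0],
    [0,0,0,0,0]
  ],
  "grip_force": 60
}}

```text
clock: 16.65
position: [0.555, -0.2481, 0.2592]
tcp_rot: [-0.0, 0.802, 0.597, -0.0]
wrist_force: [-0.0, -0.2, -1.7]
gripper_width: 0.0092
finger_force: 59.1
```

```bash
python3 - <<'E'
from st import *
st()
p=atz((344.5,245.2),"scene",.197);print(np.degrees(np.arctan2(p[1]+.2502,p[0]-.5549)),np.hypot(p[1]+.2502,p[0]-.5549))
E
```

```text
t 16.65 p [ 0.555  -0.2481  0.2592] tool y deg -16.73 tilt 0.0 F [-0.  -0.2 -1.7] T [0.01 0.02 0.  ] w 0.0092 ff 59.1 q6 -0.24
162.05579221457606 0.05409967553366523
```

It carries the cover alone, and the tab at 162° confirms the alignment within about 1.5°. I lift straight up to about 80 mm.

Call:
{"name": "creep_tool", "arguments": {
  "plan": [
    [0,0,0,-0.0015,0],
    [0,0,0,-0.0015,0],
    [0,0,0,-0.002,0],
    [0,0,0,-0.003,0],
    [0,0,0,-0.004,0],
    [0,0,0,-0.006,0],
    [0,0,0,-0.01,0],
    [0,0,0,-0.012,0],
    [0,0,0,-0.012,0],
    [0,0,0,-0.012,0],
    [0,0,0,-0.006,0],
    [0,0,0,-0.003,0],
    [0,0,0,0,0],
    [0,0,0,0,0],
    [0,0,0,0,0],
    [0,0,0,0,0]
  ],
  "grip_force": 60
}}

```text
clock: 18.65
position: [0.5549, -0.2481, 0.3319]
tcp_rot: [-0.0, 0.802, 0.597, -0.0]
wrist_force: [-0.3, -0.1, -1.2]
gripper_width: 0.0095
finger_force: 59.1
```

```bash
python3 - <<'E'
from st import *
st()
a,b=capture("scene"),capture("top")
r=lambda i:cv2.resize(i,(400,400),interpolation=cv2.INTER_CUBIC)
cv2.imwrite('pics/l5.png',np.hstack([r(a[190:270,320:400]),r(b[165:235,355:425])])[:,:,::-1])
E
```

```text
t 18.65 p [ 0.5549 -0.2481  0.3319] tool y deg -16.73 tilt 0.001 F [-0.3 -0.1 -1.2] T [-0.02 -0.04  0.02] w 0.0095 ff 59.1 q6 -0.24
```

View pics/l5.png

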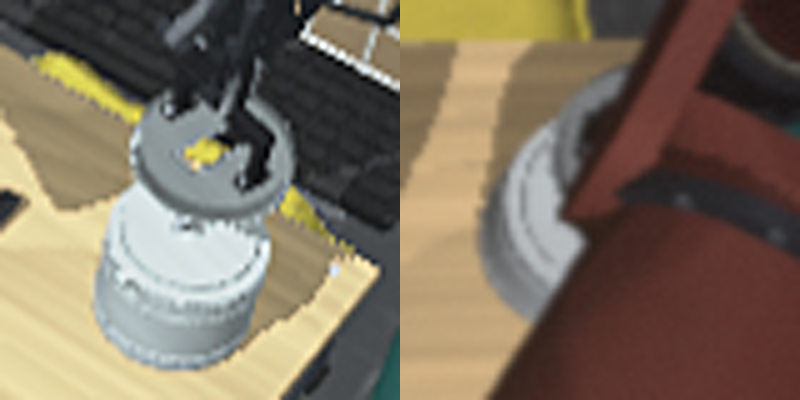

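The scene crop shows the cover held level, about 79 mm up, with its slot empty. The inner lid is seated on the roll canister with its key showing below. I hand the job in.

```bash
python3 -c "
from station import *
print(finish_job())"
```

```text
the job is handed in; nothing more can be done
None
```

I handed the job in with the inner lid seated on the full-roll canister, tabs in its notches, and the cover held level and still about 79 mm above where it sat; no verdict was returned.

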